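# Chock the wrapping-paper roll and fold down its gate

### The arm

A 7-joint arm with a two-finger parallel gripper is mounted at the origin on the work surface. World frame = base frame: x ahead of the robot, y to its left, z up, the work surface at z = 0. Lengths are in m, angles in rad, forces in N, time in s.
With the tool pointing down it reaches from about 0.4 to 0.9 m from the base axis. Payload 5.6 kg.
Tool frame: the origin (TCP) lies at the very end of the fingers, on their centre line; the grasp point (between the pads) lies 19 mm behind it; z points along the fingers, y is the line along which they close (so a half turn about z gives the same grasp; the last joint's range is limited). The gripper opens to 92 mm and grips with 3 to 60 N. Pads are 20 mm wide; open, the fingers measure 128 mm over their backs; the gripper's body (75 mm by 189 mm) begins 69 mm behind the grasp point.
Start: joints at [-1.184, 0.468, -0.012, 1.603, 0.006, 1.071, -0.056], TCP at [0.271, 0.591, 0.215] pointing down, gripper open.
Joint ranges: [-2.53, 2.53], [-0.31, 2.02], [-1.57, 1.55], [0.28, 2.44], [-1.29, 4.43], [0.15, 1.84], [-2.92, 2.92]. Speed limits (rad/s): [2.57, 2.57, 3.14, 3.14, 3.14, 3.14, 3.14].

### API

Orientations are given as a 3x3 rotation matrix whose columns are the frame's x, y, z axes.
In Python, from bench import robot gives the robot as it stands. The module is installed in compiled form; this text tells all that it offers.
- The arm moves only by the tool send_rows, never from a script. Its argument "steps" is a list of rows, each a list of 7 numbers: the opening, from -1 (shut) to 1 (fully open), then the shift along the tool's x, y, z in cm, then the turn, a rotation vector about the tool's x, y, z in degrees. In form: [[grip, dx, dy, dz, ax, ay, az], ...]. A call has 1 to 20 rows; each row shifts and turns the commanded pose from where the row before left it, along the tool's axes as they then stand; what a row does not reach is not made up. A row lasts 1/12 s, in which the tool goes at most 41.7 mm and 7.16 degrees, less where a joint would pass 70% of its speed; a pose out of reach is approached as far as the arm can. A call with a gripper value outside its range is refused whole. The fingers move at their own pace and stop on an object; the grip force is fixed at half the most. Time passes only in rows, so rows that do not move let the fingers close. It gives the time, the measured TCP pose, the force, the opening and the grip force at its end, in the units of the state.
- robot.state(): the state, without advancing time (a new reading comes with each control period).
- robot.get_image(name): name is "scene" or "top" or "wrist"; returns the picture (420x560x3 uint8, red, green, blue); there is no depth.
- robot.camera_params(name): a dict with "intrinsics" (3x3 intrinsics, pixels), "cam_to_world" (4x4, takes a point from camera to world coordinates); the wrist camera has in their place "hand_eye" (4x4, takes a point from camera to tool coordinates, whose origin is the TCP and whose axes are the flange's). Camera axes: x right, y down, z forward; pixel columns grow to the right and rows downward; lengths in m; the calibration is good to about 2 mm. A picture is of the moment at which its call begins: read the wrist's pose just before it. camera_params takes no time and is no camera call.
- robot.job_done(): hands the job in; it is judged then, once.
The state is a dict: "clock": time; "q": joint angles; "joint_vel": joint speeds; "effort": joint torques, N m; "tcp_pos": TCP position; "ee_rot": TCP orientation; "force": force on the tool from outside, world axes, zero at the start; "wrist_torque": the same for the moment, N m; "grip_width": finger opening in m; "finger_force": force on a finger pad.
Only numpy, scipy, OpenCV 4.12 (cv2) and the standard library are available. Lean on these libraries where they do the work, as an engineer would, in place of code of your own. Each camera call takes 0.05 s, during which the arm holds its last target. There are 200 camera calls.

### The job

Chock the roll of brown wrapping paper on the sloping feed board: set the rubber wedge on the board with its thin end towards the roll and, between the gate posts, push it up against the roll's low side until the roll is nipped against the backboard with a firm push of about 15 N, never squeezing the roll with more than 20 N. Then fold the gate all the way down towards the low edge, so that the chock alone keeps the roll up against the backboard. Move the roll only with the chock, never with the gripper, and do not disturb the other things on the table.

Things in the scene. Friction and masses are not known exactly. Their poses are not given: they have to be found in the camera images.
- feed_board: Fixed plywood feed board, 200 x 260 mm; its deck slopes up 6 degrees along its +x (low edge at x = -110 mm, towards the robot; y across). Origin: on the table under the deck's middle, z vertical; the deck surface is 26 mm above it there. A backboard square to the deck, 50 mm high, has its face 90 mm up the deck from the middle. End cheeks 30 mm high at y = +-116 mm flank the upper 80 mm.
- roll_center (a point): Centre of the loose roll of brown wrapping paper: a cylinder 70 mm in diameter, 220 mm long, its axis along the feed board's y, about 0.6 kg. It lies on the deck and at the start rests against the two gate posts, about 14 mm short of the backboard. It rolls freely.
- roll_seat (a point): Point fixed on the feed board where the roll's centre lies when the roll touches both the deck and the backboard (board frame about x = 51, y = 0, z = 67 mm).
- chock_center (a point): Middle of the thick rear block of the loose grey rubber chock (wedge, 0.16 kg, 77 mm long, 46 wide along y, 42 high), 21 mm above its underside. Own +x points to the thin end: full height from 22 mm behind this point to 20 mm ahead, then a 45 degree face down to the blunt toe, 7 mm high, 55 mm ahead. Touching the roll, this point is 77 mm down the deck from the roll's centre.
- gate (a joint): Hinge of the steel gate, rad: 0 upright (square to the deck), grows folding down towards the board's low edge, stop at 1.25. Stiff friction hinge (0.15 N m): stays where left. Hinge line along the board's y on the deck surface, 1 mm down the slope from its middle. Two posts, 14 x 12 mm, at y = +-95 mm, joined by a shaft hidden in the deck; 178 mm free between them.
- gate_knob_left (a point): Middle of the black knob (upright cylinder, 22 mm in diameter, 24 mm high) on top of the gate's post at the board's +y; 66 mm from the hinge line. It turns with the gate.
- gate_knob_right (a point): The same knob on the post at the board's -y. Either may be used: both posts turn together.
- rubber_block: Bystander: plain rectangular grey rubber block, 80 x 46 x 42 mm (not a wedge). Origin under its centre.
- tape_roll: Bystander: roll of clear packing tape lying flat, 96 mm across, 48 mm high. Origin under its centre.
- stapler: Bystander: stapler, 130 x 34 x 38 mm. Origin under its centre.
- mug: Bystander: white mug, 82 mm across, 95 mm high. Origin under its centre.
- glue: Bystander: white bottle, 56 mm across, 140 mm high. Origin under its centre.
- carton: Bystander: small cardboard box, 120 x 90 x 60 mm. Origin under its centre.
- hole_punch: Bystander: hole punch, 100 x 70 x 50 mm. Origin under its centre.
There are look-alikes about, which are no part of the job. What is shaped like the part that bears chock_center but blue or purple is not meant.

How it is judged:
By the outcome, as a careful person would: the job done as asked, in the order asked, and still so for the second after the job is handed in, with the robot touching nothing.
It also fails if it takes over 72 s, if anything falls off the work surface, if the arm or the gripper's body presses on something with over 40 N, if the wrist force passes 120 N, or if a joint passes its speed limit or range.

## Working session

There is one attempt and no reset: what is moved stays moved. The work goes in short steps, Python scripts to look and compute and a tool call to move; the robot and the scene stay as the last step left them, time stands still between calls to the robot, and variables do not carry over. Pictures are saved under pics/ and viewed, at most 10 in all, crops included, and the job is handed in when it is done.

Besides the shell and the picture viewer there is one more tool, called after ">>>" as name([rows], argument=value, ...), one row to a line, values as JSON. send_rows: Moves the arm, as the interface text tells. Its arguments: {"type":"object","properties":{"steps":{"type":"array"}},"required":["steps"]}

```bash
mkdir -p pics; python3 - <<'E'
from bench import robot
import cv2,numpy as np
np.set_printoptions(precision=3,suppress=True)
for n in ["scene","top"]:
    im=robot.get_image(n); cv2.imwrite(f"pics/{n}0.png",im[:,:,::-1])
    p=robot.camera_params(n); print(n,p["intrinsics"],p["cam_to_world"])
print(robot.camera_params("wrist")); s=robot.state(); print(s)
E
```

```text
scene [[522.941   0.    288.524]
 [  0.    522.941 211.569]
 [  0.      0.      1.   ]] [[-0.76   0.474 -0.444  1.171]
 [ 0.649  0.571 -0.502  0.71 ]
 [ 0.015 -0.67  -0.742  1.088]
 [ 0.     0.     0.     1.   ]]
top [[451.785   0.    282.597]
 [  0.    451.785 205.557]
 [  0.      0.      1.   ]] [[-0.068 -0.974  0.215  0.321]
 [-0.998  0.068 -0.01   0.073]
 [-0.005 -0.215 -0.977  1.269]
 [ 0.     0.     0.     1.   ]]
{'intrinsics': array([[367.554,   0.   , 282.984],
       [  0.   , 367.554, 207.734],
       [  0.   ,   0.   ,   1.   ]]), 'hand_eye': array([[ 0.   , -0.969, -0.247,  0.069],
       [ 1.   ,  0.   , -0.001,  0.001],
       [ 0.001, -0.247,  0.969, -0.169],
       [ 0.   ,  0.   ,  0.   ,  1.   ]])}
{'clock': 0.1, 'q': array([-1.184,  0.468, -0.012,  1.604,  0.006,  1.071, -0.056]), 'joint_vel': array([ 0.   , -0.004,  0.   , -0.002,  0.001,  0.003,  0.   ]), 'effort': array([  0.001, -52.164,  -0.012, -24.437,  -0.057,   0.014,   0.   ]), 'tcp_pos': array([0.271, 0.59 , 0.214]), 'ee_rot': array([[-0.909,  0.417, -0.001],
       [ 0.417,  0.909, -0.001],
       [-0.   , -0.002, -1.   ]]), 'force': array([-0.328,  0.048, -0.479]), 'wrist_torque': array([-0.004, -0.029,  0.009]), 'finger_force': 0.0, 'grip_width': 0.09218313500027592}
```

View pics/scene0.png

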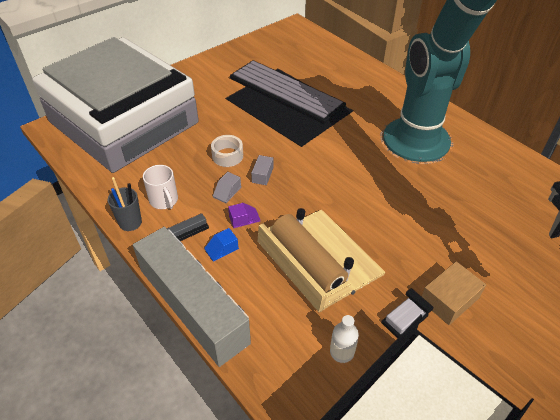

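View pics/top0.png

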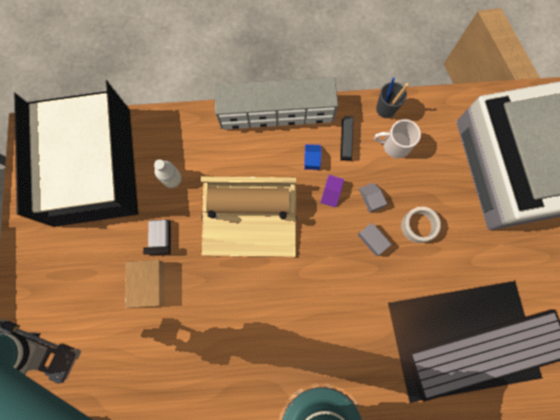

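The scene view shows the board with the roll near (310,255), black knobs at (300,214) and (348,263), and two grey blocks at (228,187) and (262,169). In the top view the board is near (250,217) and the grey blocks are at (373,197) and (375,240). I'll enlarge these to tell the wedge from the plain block.

```bash
cat > h.py <<'E'
from bench import robot
import cv2,numpy as np
np.set_printoptions(precision=4,suppress=True)
def cam(n):
    p=robot.camera_params(n)
    if "cam_to_world" in p: return p["intrinsics"],p["cam_to_world"]
    s=robot.state(); T=np.eye(4);T[:3,:3]=s["ee_rot"];T[:3,3]=s["tcp_pos"]
    return p["intrinsics"],T@p["hand_eye"]
def ray(K,T,uv):
    d=T[:3,:3]@np.linalg.solve(K,[uv[0],uv[1],1]); return T[:3,3],d/np.linalg.norm(d)
def onplane(K,T,uv,z):
    o,d=ray(K,T,uv); return o+d*(z-o[2])/d[2]
def proj(K,T,P):
    c=np.linalg.inv(T)@np.r_[P,1]; q=K@c[:3]; return q[:2]/q[2]
E
python3 - <<'E'
from h import *
a=cv2.imread("pics/top0.png");b=cv2.imread("pics/scene0.png")
A=cv2.resize(a[165:265,190:410],(792,360),interpolation=cv2.INTER_CUBIC)
B=cv2.resize(b[140:300,200:400],(792,634),interpolation=cv2.INTER_CUBIC)[:,:]
cv2.imwrite("pics/A.png",A)
cv2.imwrite("pics/B.png",cv2.resize(b[145:310,205:400],(702,594),interpolation=cv2.INTER_CUBIC))
K,T=cam("top")
# board low edge corners on deck (z~.0155 top view 203,254 / 296,255), knobs
for uv in [(202,255),(296,256)]: print(onplane(K,T,uv,.015))
for n,im in(("top",a),("scene",b)):
    K,T=cam(n)
    hsv=cv2.cvtColor(im,cv2.COLOR_BGR2HSV)
    for nm,m,z in (("grey",(hsv[...,1]<60)&(hsv[...,2]>70)&(hsv[...,2]<200),.042),("black",hsv[...,2]<45,.09)):
        k,l,st,c=cv2.connectedComponentsWithStats(m.astype(np.uint8))
        for i in range(1,k):
            if 25<st[i,4]<900: print(n,nm,c[i],st[i],onplane(K,T,c[i],z))
E
```

```text
[0.473  0.2936 0.015 ]
[0.4522 0.0334 0.015 ]
top grey [383.4103  99.7436] [379  91  13  15  39] [ 0.8878 -0.2553  0.042 ]
top grey [347.4985 136.8541] [343 117  10  39 329] [ 0.7806 -0.1391  0.042 ]
top grey [403.081  132.2037] [392 120  24  26 432] [ 0.7834 -0.3     0.042 ]
top grey [382.8571 139.4082] [375 135  15  11  49] [ 0.7657 -0.2395  0.042 ]
top grey [398.2065 149.8907] [386 141  33  16 247] [ 0.7311 -0.2794  0.042 ]
top grey [169.0673 174.6384] [156 160  25  27 401] [0.7034 0.3749 0.042 ]
top grey [  1.0647 187.7118] [  0 163   5  67 170] [0.6981 0.8477 0.042 ]
top grey [372.7405 196.9662] [359 184  28  28 474] [ 0.5988 -0.1916  0.042 ]
top grey [428.2885 218.891 ] [409 210  28  27 156] [ 0.5262 -0.3374  0.042 ]
top grey [412.1692 232.7923] [402 214  36  28 130] [ 0.4908 -0.2881  0.042 ]
top grey [162.1923 234.3974] [149 220  19  28 156] [0.5338 0.3962 0.042 ]
top grey [374.4862 239.1455] [359 224  32  31 543] [ 0.4805 -0.1832  0.042 ]
top grey [ 14.2178 346.1022] [  0 328  23  40 225] [0.2658 0.7852 0.042 ]
top grey [ 33.7778 356.3409] [ 20 341  27  33 396] [0.2367 0.7329
[... 2468 characters left out ...]
lack [283.2692  72.9231] [276  69  18  10  26] [ 0.1782 -0.4566  0.09  ]
scene black [ 57.0658 187.6974] [ 53 181  10  14  76] [ 0.9917 -0.4231  0.09  ]
scene black [556.5347 195.1667] [552 182   8  28 144] [-0.0157  0.4475  0.09  ]
scene black [129.7258 193.8065] [128 185   5  19  62] [ 0.8552 -0.2807  0.09  ]
scene black [300.3571 213.5857] [297 209   8  11  70] [0.5554 0.0592 0.09  ]
scene black [556.026  231.3766] [551 222   9  16  77] [0.1009 0.5146 0.09  ]
scene black [192.3974 231.8146] [177 224  32  17 151] [ 0.801  -0.0661  0.09  ]
scene black [348.2651 263.0723] [344 258  10  11  83] [0.572  0.2496 0.09  ]
scene black [336.4681 283.0851] [332 279  10   9  47] [0.633  0.2726 0.09  ]
```

View pics/A.png

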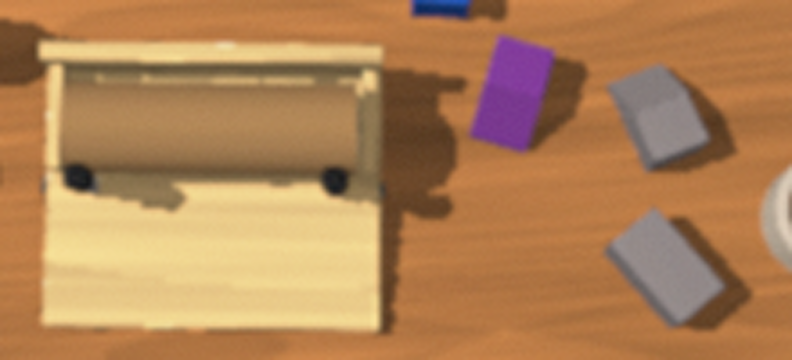

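View pics/B.png

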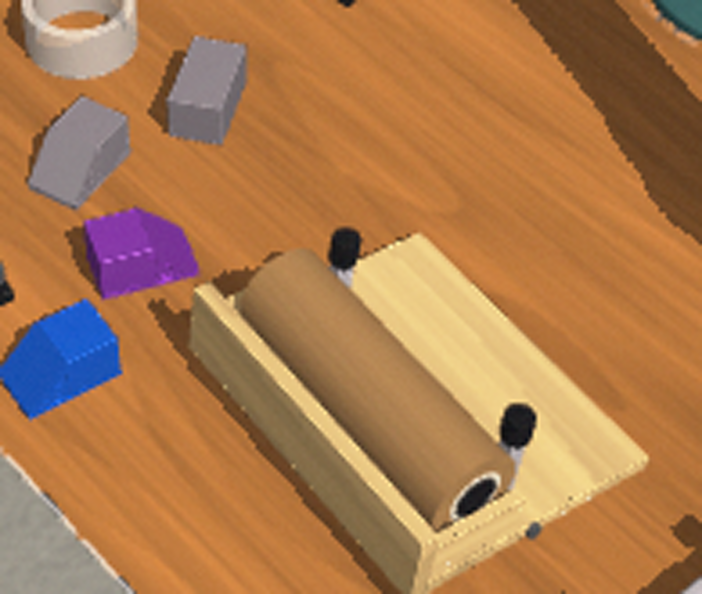

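The top crop shows the wedge as the upper grey part. Its block is around crop pixel (665,130) and its thin end points up-left, towards +x and +y. The lower grey part at (668,268) is the plain block. The knobs put the board origin near (0.572, 0.155) with a yaw of about -4.7°, and the low edge agrees. I'm moving above the wedge now.

>>> send_rows([
  [1,-2.56,-2.42,0,0,0,0],
  [1,-2.56,-2.42,0,0,0,0],
  [1,-2.56,-2.42,0,0,0,0],
  [1,-2.56,-2.42,0,0,0,0],
  [1,-2.56,-2.42,0,0,0,0],
  [1,-2.56,-2.42,0,0,0,0],
  [1,-2.56,-2.42,0,0,0,0],
  [1,-2.56,-2.42,0,0,0,0],
  [1,-2.56,-2.42,0,0,0,0],
  [1,-2.56,-2.42,0,0,0,0],
  [1,-2.56,-2.42,0,0,0,0],
  [1,-2.56,-2.42,0,0,0,0],
  [1,-2.56,-2.42,0,0,0,0],
  [1,-2.56,-2.42,0,0,0,0],
  [1,-2.56,-2.42,0,0,0,0],
  [1,-2.56,-2.42,0,0,0,0],
  [1,-2.56,-2.42,0,0,0,0],
  [1,-2.56,-2.42,0,0,0,0],
  [1,-2.56,-2.42,0,0,0,0],
  [1,-2.56,-2.42,0,0,0,0],
])

```text
clock: 1.77
tcp_pos: [0.5347, -0.0641, 0.2144]
ee_rot: [[-0.909, 0.417, -0.0], [0.417, 0.909, 0.0], [0.0, -0.0, -1.0]]
force: [0.1, -0.1, 0.5]
grip_width: 0.092
finger_force: 0.0
```

>>> send_rows([
  [1,-2.56,-2.42,0,0,0,0],
  [1,-2.56,-2.42,0,0,0,0],
  [1,-2.56,-2.42,0,0,0,0],
  [1,-2.56,-2.42,0,0,0,0],
  [1,0,0,0,0,0,-6.6],
  [1,0,0,0,0,0,-6.6],
  [1,0,0,0,0,0,-6.6],
  [1,0,0,0,0,0,-6.6],
  [1,0,0,0,0,0,-6.6],
  [1,0,0,0,0,0,-6.6],
  [1,0,0,0,0,0,-6.6],
  [1,0,0,0,0,0,-6.6],
  [1,0,0,0,0,0,0],
  [1,0,0,0,0,0,0],
  [1,0,0,0,0,0,0],
])

```text
clock: 3.02
tcp_pos: [0.5872, -0.1932, 0.2144]
ee_rot: [[-0.883, -0.469, -0.0], [-0.469, 0.883, 0.0], [0.0, 0.0, -1.0]]
force: [0.1, -0.3, 0.6]
grip_width: 0.0917
finger_force: 0.0
```

```bash
python3 - <<'E'
from h import *
K,T=cam("wrist"); im=robot.get_image("wrist")[:,:,::-1].copy(); cv2.imwrite("pics/w1.png",im)
np.savez("w1.npz",K=K,T=T); s=robot.state(); print(s["tcp_pos"],s["ee_rot"],s["force"],s["clock"])
E
```

```text
[ 0.5872 -0.1931  0.2144] [[-0.8827 -0.47   -0.0003]
 [-0.47    0.8827  0.    ]
 [ 0.0003  0.0002 -1.    ]] [-0.0529 -0.5971  0.6121] 3.0667
```

View pics/w1.png

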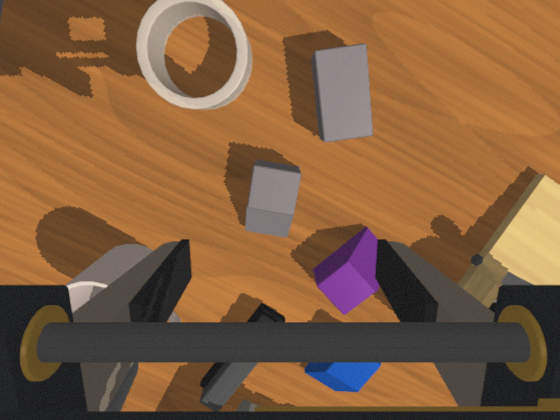

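The wrist view shows the wedge at about (272,200), with its thin end towards the image bottom and its ridge near row 210. The purple look-alike is at (348,272) and the plain block at (343,92). Next I'll measure the wedge.

```bash
python3 - <<'E'
from h import *
d=np.load("w1.npz");K,T=d["K"],d["T"];im=cv2.imread("pics/w1.png")
hsv=cv2.cvtColor(im,cv2.COLOR_BGR2HSV); m=((hsv[...,1]<60)&(hsv[...,2]>60)).astype(np.uint8)
k,l,st,c=cv2.connectedComponentsWithStats(m); i=l[195,275]; print(st[i])
cn=max(cv2.findContours((l==i).astype(np.uint8),0,2)[0],key=cv2.contourArea)
print(cv2.approxPolyDP(cn,3,True).reshape(-1,2).tolist())
g=hsv[...,2]; print(g[155:245:2,275].tolist())
g=[int(hsv[v,int(276-(v-155)*.12),2]) for v in range(155,245)]; print(g)
for side in(1,-1):
  w=np.where(l[190]==i)[0];w2=np.where(l[222]==i)[0]
print(w[[0,-1]],w2[[0,-1]])
for r in(170,180,190,200):
  w=np.where(l[r]==i)[0]; print(r,onplane(K,T,(w[0],r),.042),onplane(K,T,(w[-1]+1,r),.042))
E
```

```text
[ 245  160   56   77 3319]
[[256, 160], [246, 230], [286, 236], [300, 176], [298, 167]]
[100, 104, 104, 105, 75, 74, 71, 116, 143, 145, 141, 146, 141, 143, 143, 143, 144, 146, 143, 144, 146, 144, 144, 143, 144, 144, 144, 144, 141, 125, 128, 127, 129, 126, 124, 125, 126, 127, 125, 128, 142, 171, 169, 168, 167]
[100, 102, 104, 104, 104, 105, 105, 90, 75, 71, 72, 69, 75, 99, 120, 140, 148, 144, 143, 145, 144, 144, 144, 146, 141, 141, 142, 143, 143, 144, 140, 141, 143, 146, 146, 144, 140, 143, 144, 144, 144, 144, 139, 143, 145, 144, 142, 141, 147, 141, 142, 142, 145, 142, 142, 137, 125, 129, 128, 127, 126, 129, 127, 125, 129, 127, 126, 127, 126, 126, 127, 127, 127, 128, 127, 126, 128, 123, 126, 157, 166, 169, 168, 169, 177, 178, 176, 175, 175, 173]
[250 297] [246 290]
170 [ 0.5846 -0.2259  0.042 ] [ 0.5644 -0.1879  0.042 ]
180 [ 0.594  -0.2233  0.042 ] [ 0.5723 -0.1826  0.042 ]
190 [ 0.603  -0.2198  0.042 ] [ 0.5816 -0.1796  0.042 ]
200 [ 0.6126 -0.2171  0.042 ] [ 0.591  -0.1767  0.042 ]
```

```bash
python3 - <<'E'
from h import *
d=np.load("w1.npz");K,T=d["K"],d["T"];im=cv2.imread("pics/w1.png")
V=cv2.cvtColor(im,cv2.COLOR_BGR2HSV)[...,2].astype(float)
def edge(us,lo,hi,z,sgn):
    P=[]
    for u in us:
        col=V[lo:hi,u-1:u+2].mean(1); g=sgn*(col[3:]-col[:-3]); v=lo+np.argmax(g)+1.5; P.append(onplane(K,T,(u,v),z)[:2])
    P=np.array(P); vx,vy,x,y=cv2.fitLine(P.astype(np.float32),cv2.DIST_HUBER,0,1e-4,1e-4).ravel(); 
    return (x,y),np.degrees(np.arctan2(vy,vx)),P[0],P[-1]
print("rear",edge(range(260,294,3),161,182,.042,1))
print("ridge",edge(range(252,290,3),200,218,.042,-1))
print("toe",edge(range(252,284,3),225,242,.007,1))
E
python3 - <<'E'
import sys;sys.path.insert(0,'.')
from h import *
for z in (.042,):
    d=np.load("w1.npz");print(onplane(d["K"],d["T"],(283,240),.0))
E
```

```text
rear ((np.float32(0.5728771), np.float32(-0.20501658)), np.float32(-70.90328), array([ 0.5786, -0.2216]), array([ 0.5683, -0.1922]))
ridge ((np.float32(0.6121546), np.float32(-0.19491862)), np.float32(-72.11401), array([ 0.6165, -0.2108]), array([ 0.6055, -0.1776]))
toe ((np.float32(0.6454184), np.float32(-0.18131131)), np.float32(-71.590935), array([ 0.6504, -0.1969]), array([ 0.6402, -0.1658]))
[ 0.6454 -0.1618  0.    ]
```

>>> send_rows([
  [0.6,0,0,0,0,0,4.75],
  [0.6,0,0,0,0,0,4.75],
  [0.6,-0.4,-0.8,3.0,0,0,0],
  [0.6,0,0,4,0,0,0],
  [0.6,0,0,4,0,0,0],
  [0.6,0,0,4,0,0,0],
  [0.6,0,0,3,0,0,0],
  [0.6,0,0,1.5,0,0,0],
  [0.6,0,0,1.0,0,0,0],
  [0.6,0,0,0,0,0,0],
  [0.6,0,0,0,0,0,0],
  [-1,0,0,0,0,0,0],
  [-1,0,0,0,0,0,0],
  [-1,0,0,0,0,0,0],
  [-1,0,0,0,0,0,0],
  [-1,0,0,0,0,0,0],
  [-1,0,0,0,0,0,0],
  [-1,0,0,0,0,0,0],
  [-1,0,0,0,0,0,0],
])

```text
clock: 4.65
tcp_pos: [0.5943, -0.1997, 0.0106]
ee_rot: [[-0.947, -0.32, 0.001], [-0.32, 0.947, -0.0], [-0.001, -0.001, -1.0]]
force: [-1.5, 0.4, 5.6]
grip_width: 0.0457
finger_force: 29.9
```

>>> send_rows([
  [-1,0,0,-2,0,0,0],
  [-1,0,0,-4,0,0,0],
  [-1,0,0,-4,0,0,0],
  [-1,0,0,-4,0,0,0],
  [-1,-0.26,3.38,0,0,0,0],
  [-1,-0.26,3.38,0,0,0,0],
  [-1,-0.26,3.38,0,0,0,0],
  [-1,-0.26,3.38,0,0,0,0],
  [-1,-0.26,3.38,0,0,0,0],
  [-1,-0.26,3.38,0,0,0,0],
  [-1,-0.26,3.38,0,0,0,0],
  [-1,-0.26,3.38,0,0,0,0],
  [-1,-0.26,3.38,0,0,0,0],
  [-1,-0.26,3.38,0,0,0,0],
  [-1,-0.26,3.38,0,0,0,0],
  [-1,0,0,0,0,0,5.85],
  [-1,0,0,0,0,0,5.85],
  [-1,0,0,0,0,0,5.85],
  [-1,0,0,0,0,0,5.85],
  [-1,0,0,0,0,-6,0],
])

```text
clock: 6.32
tcp_pos: [0.5051, 0.1612, 0.1495]
ee_rot: [[-0.99, 0.09, 0.107], [0.089, 0.996, -0.01], [-0.108, -0.0, -0.994]]
force: [1.4, -0.5, -2.3]
grip_width: 0.0458
finger_force: 29.9
```

>>> send_rows([
  [-1,0,0,0,0,0,0],
  [-1,0,0,0,0,0,0],
])

```text
clock: 6.48
tcp_pos: [0.5, 0.1622, 0.1493]
ee_rot: [[-0.992, 0.08, 0.101], [0.08, 0.997, -0.009], [-0.101, -0.001, -0.995]]
force: [0.3, 0.3, -1.1]
grip_width: 0.0462
finger_force: 29.9
```

```bash
python3 - <<'E'
from h import *
K,T=cam("wrist"); im=robot.get_image("wrist")[:,:,::-1].copy(); cv2.imwrite("pics/w2.png",im)
np.savez("w2.npz",K=K,T=T); s=robot.state(); print(s["tcp_pos"],s["ee_rot"],s["force"],s["clock"])
E
```

```text
[0.5014 0.1622 0.1497] [[-0.9914  0.0812  0.1022]
 [ 0.0807  0.9967 -0.0083]
 [-0.1026 -0.     -0.9947]] [ 0.947  -0.3419 -1.8313] 6.5333
```

View pics/w2.png

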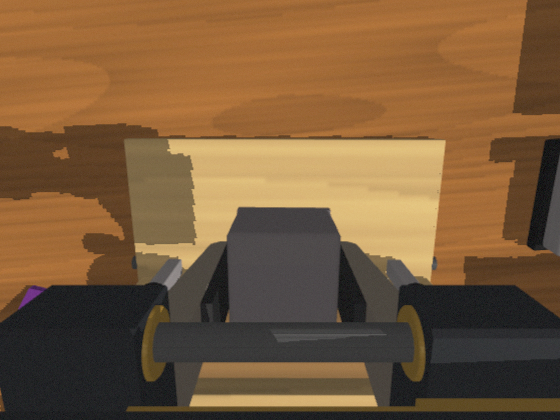

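The board's low edge lies square in the wrist view at row 138, with corners at (126,139) and (444,139). The hinge pins are at (135,262) and (434,263), so the wedge is aligned and centred. I'll check those numbers.

```bash
python3 - <<'E'
from h import *
d=np.load("w2.npz");K,T=d["K"],d["T"]
a=onplane(K,T,(125.5,139),.0144);b=onplane(K,T,(444.5,139),.0144)
c=onplane(K,T,(135,262),.022);e=onplane(K,T,(434.5,263),.022)
for p,q in((a,b),(c,e)):
    v=q-p; print(p,q,np.linalg.norm(v),"yaw",np.degrees(np.arctan2(-v[0],v[1])),"mid",(p+q)/2)
# chock rear top edge rows
E
```

```text
[0.4543 0.0396 0.0144] [0.4748 0.2951 0.0144] 0.25641271400257115 yaw -4.5806262590212095 mid [0.4646 0.1674 0.0144]
[0.5609 0.0267 0.022 ] [0.5829 0.2908 0.022 ] 0.2650750118226577 yaw -4.767797495909324 mid [0.5719 0.1587 0.022 ]
```

>>> send_rows([
  [-1,0,0,3,0,0,0],
  [-1,0,0,3,0,0,0],
  [-1,0,0,3,0,0,0],
  [-1,0,0,1.5,0,0,0],
  [-1,0,0,0.5,0,0,0],
  [-1,0,0,0.3,0,0,0],
  [-1,0,0,0,0,0,0],
  [-1,0,0,0,0,0,0],
  [-1,0,0,0,0,0,0],
])

```text
clock: 7.28
tcp_pos: [0.5145, 0.1613, 0.0385]
ee_rot: [[-0.991, 0.082, 0.106], [0.082, 0.997, -0.008], [-0.106, 0.001, -0.994]]
force: [-0.7, 0.5, -2.2]
grip_width: 0.0458
finger_force: 29.9
```

>>> send_rows([
  [-1,0,0,0.2,0,0,0],
  [-1,0,0,0,0,0,0],
  [-1,0,0,0,0,0,0],
])

```text
clock: 7.53
tcp_pos: [0.5139, 0.1612, 0.0357]
ee_rot: [[-0.991, 0.082, 0.105], [0.082, 0.997, -0.008], [-0.105, 0.0, -0.994]]
force: [-0.0, -0.3, -2.9]
grip_width: 0.0456
finger_force: 29.9
```

>>> send_rows([
  [-1,0,0,0.2,0,0,0],
  [-1,0,0,0.1,0,0,0],
  [-1,0,0,0,0,0,0],
  [-1,0,0,0,0,0,0],
])

```text
clock: 7.87
tcp_pos: [0.514, 0.1609, 0.0321]
ee_rot: [[-0.991, 0.082, 0.104], [0.082, 0.997, -0.009], [-0.104, -0.0, -0.995]]
force: [-0.2, -0.5, -2.1]
grip_width: 0.0455
finger_force: 29.9
```

>>> send_rows([
  [-1,0,0,0.1,0,0,0],
  [-1,0,0,0,0,0,0],
  [-1,0,0,0,0,0,0],
])

```text
clock: 8.12
tcp_pos: [0.5141, 0.1609, 0.0312]
ee_rot: [[-0.991, 0.083, 0.104], [0.082, 0.997, -0.009], [-0.104, -0.0, -0.995]]
force: [0.2, 0.2, -2.0]
grip_width: 0.0455
finger_force: 29.9
```

>>> send_rows([
  [-1,0,0,0.07,0,0,0],
  [-1,0,0,0,0,0,0],
  [-1,0,0,0,0,0,0],
])

```text
clock: 8.37
tcp_pos: [0.5143, 0.1609, 0.0305]
ee_rot: [[-0.991, 0.083, 0.104], [0.082, 0.997, -0.009], [-0.105, 0.0, -0.995]]
force: [0.3, -0.1, -2.0]
grip_width: 0.0463
finger_force: 29.9
```

>>> send_rows([
  [-1,0,0,0.07,0,0,0],
  [-1,0,0,0,0,0,0],
  [-1,0,0,0,0,0,0],
])

```text
clock: 8.62
tcp_pos: [0.5143, 0.161, 0.0304]
ee_rot: [[-0.991, 0.083, 0.104], [0.082, 0.997, -0.008], [-0.104, 0.0, -0.995]]
force: [-3.8, -0.7, 5.3]
grip_width: 0.0458
finger_force: 29.9
```

>>> send_rows([
  [-1,0,0,-0.03,0,0,0],
  [-1,-0.4,0,0,0,0,0],
  [-1,-0.4,0,0,0,0,0],
  [-1,-0.4,0,0,0,0,0],
  [-1,-0.4,0,0,0,0,0],
  [-1,0,0,0,0,0,0],
  [-1,0,0,0,0,0,0],
])

```text
clock: 9.2
tcp_pos: [0.5294, 0.16, 0.032]
ee_rot: [[-0.991, 0.082, 0.103], [0.082, 0.997, -0.008], [-0.103, 0.0, -0.995]]
force: [-3.1, 0.4, 5.8]
grip_width: 0.0457
finger_force: 30.0
```

>>> send_rows([
  [-1,-0.2,0,0,0,0,0],
  [-1,-0.2,0,0,0,0,0],
  [-1,-0.2,0,0,0,0,0],
  [-1,0,0,0,0,0,0],
  [-1,0,0,0,0,0,0],
])

```text
clock: 9.62
tcp_pos: [0.5338, 0.1597, 0.0324]
ee_rot: [[-0.992, 0.082, 0.1], [0.081, 0.997, -0.009], [-0.1, -0.0, -0.995]]
force: [-7.6, 1.0, 9.2]
grip_width: 0.0458
finger_force: 30.0
```

>>> send_rows([
  [-1,0,0,-0.05,0,0,0],
  [-1,0,0,0,0,0,0],
  [-1,0,0,0,0,0,0],
])

```text
clock: 9.87
tcp_pos: [0.5366, 0.159, 0.0329]
ee_rot: [[-0.991, 0.083, 0.105], [0.082, 0.997, -0.009], [-0.106, 0.0, -0.994]]
force: [-0.8, 1.0, -1.0]
grip_width: 0.0455
finger_force: 30.0
```

>>> send_rows([
  [-1,-0.2,0,0,0,0,0],
  [-1,-0.2,0,0,0,0,0],
  [-1,0,0,0,0,0,0],
  [-1,0,0,0,0,0,0],
])

```text
clock: 10.2
tcp_pos: [0.5392, 0.1586, 0.033]
ee_rot: [[-0.991, 0.082, 0.102], [0.082, 0.997, -0.009], [-0.103, -0.001, -0.995]]
force: [-4.1, 0.6, 1.8]
grip_width: 0.0457
finger_force: 30.0
```

>>> send_rows([
  [-1,-0.2,0,0,0,0,0],
  [-1,-0.2,0,0,0,0,0],
  [-1,0,0,0,0,0,0],
  [-1,0,0,0,0,0,0],
])

```text
clock: 10.53
tcp_pos: [0.5448, 0.1584, 0.0338]
ee_rot: [[-0.991, 0.083, 0.106], [0.082, 0.997, -0.008], [-0.106, 0.0, -0.994]]
force: [-0.7, 0.6, -1.7]
grip_width: 0.046
finger_force: 30.0
```

>>> send_rows([
  [-1,-0.2,0,0,0,0,0],
  [-1,-0.1,0,0,0,0,0],
  [-1,0,0,0,0,0,0],
  [-1,0,0,0,0,0,0],
])

```text
clock: 10.87
tcp_pos: [0.5477, 0.1581, 0.0342]
ee_rot: [[-0.991, 0.083, 0.106], [0.082, 0.997, -0.009], [-0.106, 0.0, -0.994]]
force: [0.4, 0.3, -2.6]
grip_width: 0.0458
finger_force: 30.0
```

>>> send_rows([
  [-1,-0.1,0,0.04,0,0,0],
  [-1,-0.1,0,0,0,0,0],
  [-1,0,0,0,0,0,0],
  [-1,0,0,0,0,0,0],
])

```text
clock: 11.2
tcp_pos: [0.548, 0.1581, 0.0339]
ee_rot: [[-0.991, 0.082, 0.102], [0.082, 0.997, -0.009], [-0.103, -0.0, -0.995]]
force: [-5.4, 0.3, 4.1]
grip_width: 0.0461
finger_force: 30.0
```

>>> send_rows([
  [-1,-0.1,0,0,0,0,0],
  [-1,0,0,0,0,0,0],
  [-1,0,0,0,0,0,0],
])

```text
clock: 11.45
tcp_pos: [0.548, 0.1581, 0.034]
ee_rot: [[-0.992, 0.082, 0.1], [0.082, 0.997, -0.009], [-0.101, -0.001, -0.995]]
force: [-8.1, 0.7, 6.3]
grip_width: 0.0456
finger_force: 30.0
```

>>> send_rows([
  [-1,0,0,-0.04,0,0,0],
  [-1,0,0,0,0,0,0],
  [-1,0,0,0,0,0,0],
])

```text
clock: 11.7
tcp_pos: [0.5505, 0.158, 0.0345]
ee_rot: [[-0.991, 0.082, 0.105], [0.082, 0.997, -0.008], [-0.106, 0.0, -0.994]]
force: [-1.2, -0.6, -2.1]
grip_width: 0.0458
finger_force: 30.0
```

```bash
python3 - <<'E'
from h import *
im=robot.get_image("scene")[:,:,::-1]; t=robot.get_image("top")[:,:,::-1]
A=cv2.resize(im[185:320,245:400],(620,540),interpolation=cv2.INTER_CUBIC)
cv2.imwrite("pics/s2.png",A)
print(robot.state()["force"],robot.state()["tcp_pos"])
E
```

```text
[-0.9042  0.5845 -2.0878] [0.5505 0.158  0.0345]
```

View pics/s2.png

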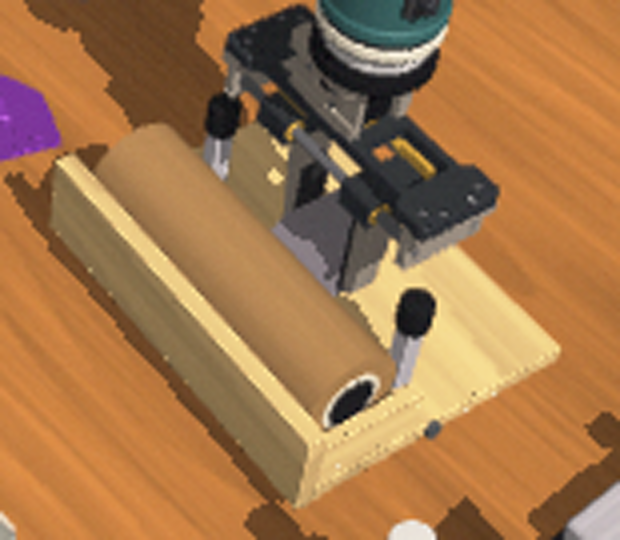

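The scene crop shows the wedge squarely between the posts, touching the roll. The roll has come off the posts and is almost at the backboard. I'll continue in small steps.

>>> send_rows([
  [-1,-0.1,0,0,0,0,0],
  [-1,0,0,0,0,0,0],
  [-1,0,0,0,0,0,0],
])

```text
clock: 12.05
tcp_pos: [0.5512, 0.1578, 0.0345]
ee_rot: [[-0.991, 0.083, 0.105], [0.082, 0.997, -0.009], [-0.105, 0.0, -0.994]]
force: [-1.6, -0.1, -3.2]
grip_width: 0.0457
finger_force: 30.0
```

>>> send_rows([
  [-1,-0.1,0,0,0,0,0],
  [-1,0,0,0,0,0,0],
  [-1,0,0,0,0,0,0],
])

```text
clock: 12.3
tcp_pos: [0.5516, 0.1577, 0.0344]
ee_rot: [[-0.991, 0.082, 0.104], [0.082, 0.997, -0.009], [-0.104, -0.0, -0.995]]
force: [-1.9, 0.3, -2.5]
grip_width: 0.0456
finger_force: 30.0
```

>>> send_rows([
  [-1,-0.1,0,0,0,0,0],
  [-1,0,0,0,0,0,0],
  [-1,0,0,0,0,0,0],
])

```text
clock: 12.55
tcp_pos: [0.5519, 0.1577, 0.0344]
ee_rot: [[-0.991, 0.082, 0.102], [0.082, 0.997, -0.009], [-0.103, -0.0, -0.995]]
force: [-4.0, 0.4, -1.9]
grip_width: 0.0462
finger_force: 30.0
```

>>> send_rows([
  [-1,-0.1,0,0,0,0,0],
  [-1,0,0,0,0,0,0],
  [-1,0,0,0,0,0,0],
])

```text
clock: 12.8
tcp_pos: [0.5521, 0.1576, 0.0344]
ee_rot: [[-0.992, 0.082, 0.101], [0.082, 0.997, -0.009], [-0.101, -0.001, -0.995]]
force: [-5.8, -0.2, -0.2]
grip_width: 0.0456
finger_force: 30.0
```

>>> send_rows([
  [-1,-0.1,0,0,0,0,0],
  [-1,0,0,0,0,0,0],
  [-1,-0.1,0,0,0,0,0],
  [-1,0,0,0,0,0,0],
  [-1,0,0,0,0,0,0],
])

```text
clock: 13.22
tcp_pos: [0.5521, 0.1577, 0.0344]
ee_rot: [[-0.992, 0.082, 0.097], [0.081, 0.997, -0.009], [-0.097, -0.001, -0.995]]
force: [-12.1, -0.1, 5.1]
grip_width: 0.0455
finger_force: 30.0
```

>>> send_rows([
  [-1,-0.1,0,0,0,0,0],
  [-1,0,0,0,0,0,0],
  [-1,0,0,0,0,0,0],
])

```text
clock: 13.47
tcp_pos: [0.5521, 0.1577, 0.0344]
ee_rot: [[-0.992, 0.082, 0.095], [0.081, 0.997, -0.009], [-0.096, -0.002, -0.995]]
force: [-15.2, -0.0, 7.6]
grip_width: 0.0457
finger_force: 30.0
```

>>> send_rows([
  [-1,0,0,-0.03,0,0,0],
  [-1,0,0,0,0,0,0],
  [-1,0,0,0,0,0,0],
])

```text
clock: 13.72
tcp_pos: [0.5521, 0.1576, 0.0345]
ee_rot: [[-0.992, 0.082, 0.095], [0.081, 0.997, -0.01], [-0.096, -0.002, -0.995]]
force: [-13.6, 1.3, 4.8]
grip_width: 0.046
finger_force: 30.0
```

>>> send_rows([
  [-1,0,0,-0.03,0,0,0],
  [-1,0,0,0,0,0,0],
  [-1,0,0,0,0,0,0],
])

```text
clock: 13.97
tcp_pos: [0.5521, 0.1576, 0.0345]
ee_rot: [[-0.992, 0.081, 0.095], [0.081, 0.997, -0.01], [-0.096, -0.002, -0.995]]
force: [-13.0, 1.1, 2.8]
grip_width: 0.0455
finger_force: 30.0
```

>>> send_rows([
  [-1,0,0,-0.04,0,0,0],
  [-1,0,0,0,0,0,0],
  [-1,0,0,0,0,0,0],
])

```text
clock: 14.22
tcp_pos: [0.5522, 0.1576, 0.0346]
ee_rot: [[-0.992, 0.081, 0.095], [0.081, 0.997, -0.01], [-0.096, -0.002, -0.995]]
force: [-10.6, 0.6, -1.2]
grip_width: 0.0455
finger_force: 30.0
```

>>> send_rows([
  [-1,-0.1,0,-0.04,0,0,0],
  [-1,0,0,0,0,0,0],
  [-1,0,0,0,0,0,0],
])

```text
clock: 14.47
tcp_pos: [0.5522, 0.1576, 0.0347]
ee_rot: [[-0.992, 0.081, 0.094], [0.081, 0.997, -0.01], [-0.094, -0.002, -0.996]]
force: [-12.6, 1.9, -1.7]
grip_width: 0.046
finger_force: 30.0
```

>>> send_rows([
  [-1,-0.1,0,-0.02,0,0,0],
  [-1,0,0,0,0,0,0],
  [-1,0,0,0,0,0,0],
])

```text
clock: 14.72
tcp_pos: [0.5522, 0.1576, 0.0348]
ee_rot: [[-0.992, 0.081, 0.092], [0.081, 0.997, -0.01], [-0.092, -0.003, -0.996]]
force: [-14.2, 1.5, 0.3]
grip_width: 0.0458
finger_force: 30.0
```

>>> send_rows([
  [-1,-0.05,0,-0.01,0,0,0],
  [-1,0,0,0,0,0,0],
  [-1,0,0,0,0,0,0],
])

```text
clock: 14.97
tcp_pos: [0.5522, 0.1576, 0.0348]
ee_rot: [[-0.993, 0.081, 0.091], [0.081, 0.997, -0.01], [-0.091, -0.003, -0.996]]
force: [-14.4, 1.3, 0.4]
grip_width: 0.0458
finger_force: 30.0
```

>>> send_rows([
  [-1,-0.07,0,-0.02,0,0,0],
  [-1,0,0,0,0,0,0],
  [-1,0,0,0,0,0,0],
  [-1,0,0,0,0,0,0],
])

```text
clock: 15.3
tcp_pos: [0.5522, 0.1576, 0.0349]
ee_rot: [[-0.993, 0.081, 0.09], [0.08, 0.997, -0.01], [-0.09, -0.003, -0.996]]
force: [-16.5, 2.5, 0.7]
grip_width: 0.0459
finger_force: 30.0
```

>>> send_rows([
  [0.5,0,0,0,0,0,0],
  [0.5,0,0,0,0,0,0],
  [0.5,0,0,0,0,0,0],
  [0.5,0,0,0,0,0,0],
  [0.5,0,0,0,0,0,0],
])

```text
clock: 15.72
tcp_pos: [0.5611, 0.1571, 0.038]
ee_rot: [[-0.991, 0.083, 0.107], [0.083, 0.997, -0.008], [-0.107, 0.001, -0.994]]
force: [-0.3, -0.9, 0.7]
grip_width: 0.0683
finger_force: 0.0
```

>>> send_rows([
  [0.5,0,0,-1,0,0,0],
  [0.5,0,0,-3,0,0,0],
  [0.5,0,0,-4,0,0,0],
  [0.5,0,0,-4,0,0,0],
  [0.5,0,0,-4,0,0,0],
  [0.5,0,0,0,0,0,0],
  [0.5,0,0,0,0,0,0],
])

```text
clock: 16.3
tcp_pos: [0.5448, 0.1592, 0.2001]
ee_rot: [[-0.99, 0.082, 0.11], [0.082, 0.997, -0.006], [-0.11, 0.004, -0.994]]
force: [0.2, -0.0, -0.8]
grip_width: 0.069
finger_force: 0.0
```

```bash
python3 - <<'E'
from h import *
K,T=cam("wrist"); im=robot.get_image("wrist")[:,:,::-1].copy(); cv2.imwrite("pics/w3.png",im)
np.savez("w3.npz",K=K,T=T); s=robot.state(); print(s["tcp_pos"],s["ee_rot"],s["force"],s["clock"])
E
```

```text
[0.5435 0.1587 0.1979] [[-0.9909  0.0824  0.1066]
 [ 0.0821  0.9966 -0.0073]
 [-0.1068  0.0016 -0.9943]] [-0.5153  0.495  -0.3168] 16.35
```

View pics/w3.png

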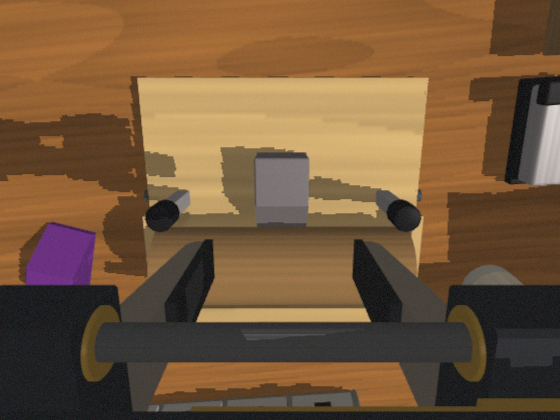

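The wedge sits straight at (281,190), centred and against the roll, with the roll up at the backboard. The knobs are at (163,216) and (403,215). Next I'll check the right knob's offset.

```bash
python3 - <<'E'
from h import *
d=np.load("w3.npz");K,T=d["K"],d["T"];im=cv2.imread("pics/w3.png")
s=robot.state();R,t=s["ee_rot"],s["tcp_pos"]
m=(im.max(2)<45).astype(np.uint8); k,l,st,c=cv2.connectedComponentsWithStats(m)
for i in range(1,k):
    if 150<st[i,4]<1600 and 180<c[i][1]<240: print(c[i],st[i])
for uv in((163,216),(403,215)):
    p=onplane(K,T,uv,.0965); print(p,"tool cm",R.T@(p-t)*100)
E
```

```text
[161.8538 215.4413] [146 200  33  32 766]
[400.9451 215.1633] [387 200  31  32 637]
[0.5565 0.0662 0.0965] tool cm [-0.9675 -9.1298 10.2882]
[0.5712 0.2515 0.0965] tool cm [-0.9     9.4642 10.3102]
```

>>> send_rows([
  [0.5,-0.3,-3.1,0,0,0,0],
  [0.5,-0.4,-3.1,0,0,0,0],
  [0.5,-0.3,-3.15,0,0,0,0],
  [0.5,0,0,0,0,0,0],
  [0.5,0,0,3,0,0,0],
  [0.5,0,0,3,0,0,0],
  [0.5,0,0,3,0,0,0],
  [0.5,0,0,2,0,0,0],
  [0.5,0,0,1.1,0,0,0],
  [0.5,0,0,0,0,0,0],
  [0.5,0,0,0,0,0,0],
])

```text
clock: 17.27
tcp_pos: [0.5575, 0.0634, 0.0765]
ee_rot: [[-0.991, 0.083, 0.102], [0.082, 0.997, -0.009], [-0.103, -0.001, -0.995]]
force: [-0.7, 0.5, 0.0]
grip_width: 0.0693
finger_force: 0.0
```

>>> send_rows([
  [-1,0,0,0,0,0,0],
  [-1,0,0,0,0,0,0],
  [-1,0,0,0,0,0,0],
  [-1,0,0,0,0,0,0],
  [-1,0,0,0,0,0,0],
  [-1,0,0,0,0,0,0],
  [-1,0,0,0,0,0,0],
  [-1,0,0,0,0,0,0],
])

```text
clock: 17.93
tcp_pos: [0.558, 0.0631, 0.0774]
ee_rot: [[-0.991, 0.083, 0.104], [0.082, 0.997, -0.009], [-0.105, -0.0, -0.995]]
force: [-0.6, -1.8, 2.2]
grip_width: 0.0214
finger_force: 30.0
```

>>> send_rows([
  [-1,0.69,0,0.04,0,0,0],
  [-1,0.68,0,0.11,0,0,0],
  [-1,0.67,0,0.18,0,0,0],
  [-1,0.64,0,0.25,0,0,0],
  [-1,0.62,0,0.31,0,0,0],
  [-1,0.58,0,0.38,0,0,0],
  [-1,0,0,0,0,0,0],
])

```text
clock: 18.52
tcp_pos: [0.5216, 0.0661, 0.0616]
ee_rot: [[-0.991, 0.083, 0.108], [0.083, 0.997, -0.008], [-0.108, 0.001, -0.994]]
force: [-1.2, -2.0, 7.3]
grip_width: 0.0215
finger_force: 30.0
```

>>> send_rows([
  [-1,0.54,0,0.43,0,0,0],
  [-1,0.49,0,0.49,0,0,0],
  [-1,0.43,0,0.54,0,0,0],
  [-1,0,0,0,0,0,0],
])

```text
clock: 18.85
tcp_pos: [0.5068, 0.0673, 0.0443]
ee_rot: [[-0.991, 0.083, 0.104], [0.082, 0.997, -0.009], [-0.104, -0.0, -0.995]]
force: [-0.6, -1.9, 1.5]
grip_width: 0.021
finger_force: 30.0
```

>>> send_rows([
  [-1,0.38,0,0.58,0,0,0],
  [-1,0.31,0,0.62,0,0,0],
  [-1,0.22,0,0.56,0,0,0],
  [-1,0,0,0,0,0,0],
  [-1,0,0,0,0,0,0],
])

```text
clock: 19.27
tcp_pos: [0.4988, 0.0679, 0.0254]
ee_rot: [[-0.991, 0.083, 0.101], [0.082, 0.997, -0.009], [-0.101, -0.001, -0.995]]
force: [-4.6, -2.4, 1.2]
grip_width: 0.0213
finger_force: 30.0
```

>>> send_rows([
  [-1,0.05,0,0.15,0,0,0],
  [-1,0,0,0,0,0,0],
  [-1,0,0,0,0,0,0],
])

```text
clock: 19.52
tcp_pos: [0.4985, 0.0679, 0.0241]
ee_rot: [[-0.991, 0.083, 0.101], [0.082, 0.997, -0.009], [-0.101, -0.001, -0.995]]
force: [-6.2, -0.5, 2.8]
grip_width: 0.0212
finger_force: 30.0
```

>>> send_rows([
  [-1,0,0,0.2,0,0,0],
  [-1,0,0,0,0,0,0],
  [-1,0,0,0,0,0,0],
])

```text
clock: 19.77
tcp_pos: [0.4981, 0.068, 0.022]
ee_rot: [[-0.992, 0.082, 0.099], [0.082, 0.997, -0.009], [-0.1, -0.001, -0.995]]
force: [-6.1, -1.5, 4.2]
grip_width: 0.021
finger_force: 30.0
```

>>> send_rows([
  [0.3,0,0,0,0,0,0],
  [0.3,0,0,0,0,0,0],
  [0.3,0,0,0,0,0,0],
  [0.3,0,0,-2,0,0,0],
  [0.3,0,0,-3,0,0,0],
  [0.3,0,0,0,0,0,0],
  [-1,0,0,0,0,0,0],
  [-1,0,0,0,0,0,0],
  [-1,0,0,0,0,0,0],
  [-1,0,0,0,0,0,0],
  [-1,0,0,0,0,0,0],
  [-1,0,0,0,0,0,0],
  [-1,0,0,0,0,0,0],
])

```text
clock: 20.85
tcp_pos: [0.4952, 0.0685, 0.0718]
ee_rot: [[-0.991, 0.083, 0.104], [0.082, 0.997, -0.009], [-0.104, -0.0, -0.995]]
force: [0.4, -0.3, 0.5]
grip_width: 0.0154
finger_force: 0.0
```

>>> send_rows([
  [-1,0,0,0.8,0,0,0],
  [-1,0,0,0.6,0,0,0],
  [-1,0,0,0.3,0,0,0],
  [-1,0,0,0.2,0,0,0],
  [-1,0,0,0,0,0,0],
  [-1,0,0,0,0,0,0],
])

```text
clock: 21.35
tcp_pos: [0.4964, 0.0684, 0.0532]
ee_rot: [[-0.991, 0.083, 0.102], [0.082, 0.997, -0.009], [-0.102, -0.0, -0.995]]
force: [-4.3, -0.1, 8.3]
grip_width: 0.0004
finger_force: 4.3
```

>>> send_rows([
  [-1,0,0,0.1,0,0,0],
  [-1,0,0,0,0,0,0],
  [-1,0,0,0,0,0,0],
])

```text
clock: 21.6
tcp_pos: [0.4965, 0.0684, 0.0529]
ee_rot: [[-0.991, 0.083, 0.102], [0.082, 0.997, -0.008], [-0.102, 0.0, -0.995]]
force: [-6.8, -1.3, 15.5]
grip_width: 0.0001
finger_force: 8.2
```

>>> send_rows([
  [-1,0,0,-3,0,0,0],
  [-1,0,0,-4,0,0,0],
  [-1,0,0,-4,0,0,0],
  [-1,3,0,-4,0,0,0],
  [-1,3,0,0,0,0,0],
  [-1,0,0,0,0,0,0],
  [-1,0,0,0,0,0,0],
])

```text
clock: 22.18
tcp_pos: [0.4271, 0.0745, 0.1893]
ee_rot: [[-0.991, 0.081, 0.105], [0.081, 0.997, -0.007], [-0.105, 0.001, -0.994]]
force: [0.2, -1.1, 0.1]
grip_width: 0.0001
finger_force: 0.0
```

```bash
python3 - <<'E'
from h import *
im=robot.get_image("scene")[:,:,::-1]
cv2.imwrite("pics/s3.png",cv2.resize(im[185:320,245:400],(620,540),interpolation=cv2.INTER_CUBIC))
s=robot.state(); print(s["tcp_pos"],s["force"],s["clock"])
E
```

```text
[0.4282 0.0744 0.1892] [-0.5366  0.4697 -0.1538] 22.2333
```

View pics/s3.png

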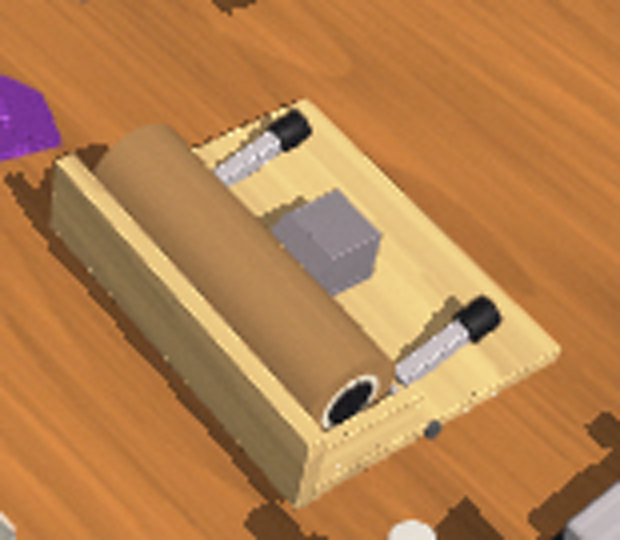

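The scene crop shows the gate folded flat, with the knobs at (290,130) and (477,317). The roll is up at the backboard, held by the wedge alone, and the robot is clear of everything. Handing in.

```bash
python3 -c "
from bench import robot
print(robot.job_done())"
```

```text
the job is handed in; nothing more can be done
None
```

I handed the job in at about 22 s: the chock was pushed to about 16 N at the wrist (deck friction means the roll itself got somewhat less), then the gate was folded to its stop and the roll stayed up near the backboard on the chock alone; no verdict came back.

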